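Brush out the flake cups at the plastics recycling bench

ROBOT

A 6-joint arm with a two-finger parallel gripper is mounted at the origin on the work surface. World frame = base frame: x ahead of the robot, y to its left, z up, the work surface at z = 0. Lengths are in mm, angles in rad, forces in N, time in s.
With the tool pointing down it reaches from about 350 to 775 mm from the base axis. Payload 7.3 kg.
Tool frame: the origin (TCP) lies midway between the tips of the shut fingers; the grasp point (between the pads) lies 19 mm behind it; z points along the fingers, y is the direction in which the jaws open and shut (so a half turn about z gives the same grasp; the last joint's range is limited). The gripper opens to 92 mm and grips with 3 to 60 N. Pads are 19 mm wide; open, the fingers measure 130 mm over their backs; the gripper's body (75 mm by 190 mm) begins 47 mm behind the grasp point.
Start: joints at [1.181, 0.342, 1.524, -0, 1.275, -0.146], TCP at [126.716, 509.501, 196.141] pointing down, gripper open.
Joint ranges: [-2.53, 2.53], [-0.77, 2.02], [0.04, 2.7], [-1, 4.14], [0.28, 2.66], [-3.11, 3.11]. Speed limits (rad/s): [2.57, 2.57, 3.14, 3.14, 3.14, 3.14].

INTERFACE

Orientations are given as [roll, pitch, yaw] about the fixed x, y, z axes, in that order (R = Rz(yaw) Ry(pitch) Rx(roll)).
In Python, from plant import sensors, imaging, ticket gives the robot as it stands. The module is installed in compiled form; this text tells all that it offers.
- The arm moves only by the tool arm_command, never from a script. Its argument "increments" is one flat list of numbers, 5 for each row, row after row: the closure, from 0 (fully open) to 1 (shut), then the shift along the tool's x, y, z in mm, then the turn about the tool's z in degrees. In form: [hand, dx, dy, dz, spin, hand, dx, dy, dz, spin, ...]. A call has 1 to 20 rows; each row is the pose to reach, as a shift and turn from the pose commanded when the call began, along the tool's axes at that moment; what a row does not reach only later rows make up. A row lasts 1/8 s, in which the tool goes at most 62.5 mm and 10.7 degrees, less where a joint would pass 70% of its speed; a pose out of reach is approached as far as the arm can. A call with a gripper value outside its range is refused whole. The fingers move at their own pace and stop on an object; the grip force is fixed at half the most. Time passes only in rows, so rows that repeat a pose let the fingers close. It gives the time, the measured TCP pose, the force and the opening at its end, in the units of the state.
- sensors.get_obs(): the state, without advancing time (a new reading comes with each control period).
- imaging.capture(name): name is "side" or "top"; returns the picture (400x640x3 uint8, blue, green, red); there is no depth.
- imaging.calibration(name): a dict with "fx", "fy", "cx", "cy" (pixels), "D" ([k1, k2, p1, p2, k3] as OpenCV has them; the pictures are not rectified), "world_to_cam" (4x4, takes a point from world to camera coordinates). Camera axes: x right, y down, z forward; pixel columns grow to the right and rows downward; lengths in mm; the calibration is good to about 2 mm. A picture is of the moment at which its call begins. calibration takes no time and is no camera call.
- ticket.close_job(): hands the job in, once; it reports no verdict.
The state is a dict: "time": time; "joint_positions": joint angles; "dq": joint speeds; "tau": joint torques, N m; "tool_pos": TCP position; "tcp_rot": TCP orientation; "contact_force": force on the tool from outside, world axes, zero at the start; "moment": the same for the moment, N m; "grip_width": finger opening in mm.
Only numpy, scipy, OpenCV 4.12 (cv2) and the standard library are available. Lean on these libraries where they do the work, as an engineer would, in place of code of your own. Each camera call takes 0.05 s, during which the arm holds its last target. There are 200 camera calls.

TASK

Switch on the dust extraction first: pull the locking toggle bat out along its length, flip it over its lock to the green side and let it snap back in; it must stay on as long as the brush is out of its holder. Then brush out every sample cup that is there, lightest colour first (yellow, then green, then red): in each take the bristles down to the bottom, up to the rim and down to the bottom again. Finish with the brush standing in its holder, all the cups upright on the steel tray, the toggle flipped back over its lock to red and snapped in, and the bottle, sieve and tape roll left where they are.

Things in the scene. Friction and masses are not known exactly. Their poses are not given: they have to be found in the camera images.
- extractor: Grey control box of the dust extraction, 120 (its x) x 150 (its y) x 78 mm high, fixed to the bench; origin at the centre of its underside, z up. On its top: red field at its +y end (off), green field at its -y end (on), locking toggle between them.
- toggle_pivot (a point): Pivot of the toggle, on the extractor's top, 80 mm above its origin. The bat swings about the extractor's x axis and points up and away from the pivot: thin steel stem, then a black cylindrical head, 18 mm in diameter, from 55 to 100 mm from the pivot. Two steel lock ridges, 25 mm high and 32 mm wide overall along x, flank the pivot and block the bat's cross pin while it is in.
- toggle (a joint): Swing of the toggle, rad: 0 = leaning 0.4 rad from vertical to the red side (extractor's +y), off; 0.4 = vertical; 0.8 = leaning 0.4 rad to the green side (-y), on. It can only pass the lock while the bat is pulled out about 10 mm or more; it stays where it is left (slight friction).
- toggle_pull (a joint): How far the bat is pulled out along its own length, m: 0 = in, 0.016 = the end stop. A spring pulls it back in with 3 N at 0 and 7 N at the stop.
- holder: Steel brush holder, fixed to the bench: upright tube 80 mm high, inside diameter 36 mm, widening to 52 mm over the top 20 mm; inner floor 5 mm above the bench. Origin at the centre of its underside.
- brush: Long bottle brush, 200 mm, 80 g, at first standing upright in the holder. Origin at the centre of the flat bristle end, z along the brush towards the handle. Stiff blue and white bristle head 26 mm in diameter from 0 to 60 mm, thin steel shaft, round wooden handle 22 mm in diameter from 110 to 200 mm.
- cup_yellow: Yellow sample cup, about 180 g, standing open side up on the bench: 90 mm high, outside diameter 62 (foot) to 64 mm (rim), wall 4 mm, inner floor 5 mm above its underside. Origin at the centre of its underside, z towards the rim. May be absent.
- cup_green: Green sample cup, the same size. May be absent.
- cup_red: Red sample cup, the same size. May be absent.
- tray: Flat steel tray, fixed to the bench beyond the cups, 160 (its x) x 410 mm (its y), floor 4 mm thick, rim 12 mm high and 5 mm thick. Origin at the centre of its underside. Room for three cups in a row along y.
- bottle: Clear water bottle with a red cap, 66 mm in diameter, 190 mm high; bystander. Origin at the centre of its underside.
- sieve: Steel sieve pan, 120 mm in diameter, 45 mm high; bystander. Origin at the centre of its underside.
- tape: Roll of brown tape lying flat, 100 mm in diameter, 25 mm high; bystander. Origin at the centre of its underside.

How it is judged (in metres and radians):
On the way, in this order (a step that is already met when the one before it is completed fails the run):
1. the extraction is switched on: toggle on the green side and snapped back in (value of joint toggle above 0.6 rad and value of joint toggle_pull below 0.004 m), for 0.2 s.
2. the bristle end is down in the yellow cup, within 8 mm of its floor (horizontal distance between brush and cup_yellow below 0.028 m and angle between cup_yellow's own z axis and vertical below 0.3 rad and angle between the z axis of brush and the z axis of cup_yellow, either way round below 0.35 rad and z of brush in the frame of cup_yellow between -0.002 and 0.013 m), for 0.1 s.
3. the bristle end is up at the yellow cup's rim, 65 mm or more above its underside (horizontal distance between brush and cup_yellow below 0.028 m and angle between cup_yellow's own z axis and vertical below 0.3 rad and angle between the z axis of brush and the z axis of cup_yellow, either way round below 0.35 rad and z of brush in the frame of cup_yellow above 0.065 m), for 0.05 s.
4. the bristle end is down at the bottom of the yellow cup again (all of step 2), for 0.1 s.
5. the bristle end is down in the green cup, within 8 mm of its floor (horizontal distance between brush and cup_green below 0.028 m and angle between cup_green's own z axis and vertical below 0.3 rad and angle between the z axis of brush and the z axis of cup_green, either way round below 0.35 rad and z of brush in the frame of cup_green between -0.002 and 0.013 m), for 0.1 s.
6. the bristle end is up at the green cup's rim, 65 mm or more above its underside (horizontal distance between brush and cup_green below 0.028 m and angle between cup_green's own z axis and vertical below 0.3 rad and angle between the z axis of brush and the z axis of cup_green, either way round below 0.35 rad and z of brush in the frame of cup_green above 0.065 m), for 0.05 s.
7. the bristle end is down at the bottom of the green cup again (all of step 5), for 0.1 s.
8. the bristle end is down in the red cup, within 8 mm of its floor (horizontal distance between brush and cup_red below 0.028 m and angle between cup_red's own z axis and vertical below 0.3 rad and angle between the z axis of brush and the z axis of cup_red, either way round below 0.35 rad and z of brush in the frame of cup_red between -0.002 and 0.013 m), for 0.1 s.
9. the bristle end is up at the red cup's rim, 65 mm or more above its underside (horizontal distance between brush and cup_red below 0.028 m and angle between cup_red's own z axis and vertical below 0.3 rad and angle between the z axis of brush and the z axis of cup_red, either way round below 0.35 rad and z of brush in the frame of cup_red above 0.065 m), for 0.05 s.
10. the bristle end is down at the bottom of the red cup again (all of step 8), for 0.1 s.
At the end, for the whole second after the job is handed in: Toggle back on red (under 0.2 rad) and snapped in (under 4 mm out); brush in its holder, within 12 mm of its axis, its end under 20 mm high, leaning under 0.25 rad; each cup present upright (0.1 rad), its whole foot on the tray floor, at rest (value of joint toggle below 0.2 rad and value of joint toggle_pull below 0.004 m and horizontal distance between brush and holder below 0.012 m and z of brush in the frame of holder below 0.02 m and angle between brush's own z axis and vertical below 0.25 rad and linear speed of each of brush, cup_yellow, cup_green, cup_red below 0.02 m/s and x of cup_yellow in the frame of tray between -0.047 and 0.047 m and y of cup_yellow in the frame of tray between -0.172 and 0.172 m and z of cup_yellow in the frame of tray between -0.002 and 0.01 m and angle between each of cup_yellow, cup_green, cup_red's own z axis and vertical below 0.1 rad and x of cup_green in the frame of tray between -0.047 and 0.047 m and y of cup_green in the frame of tray between -0.172 and 0.172 m and z of cup_green in the frame of tray between -0.002 and 0.01 m and x of cup_red in the frame of tray between -0.047 and 0.047 m and y of cup_red in the frame of tray between -0.172 and 0.172 m and z of cup_red in the frame of tray between -0.002 and 0.01 m); the robot touches nothing.
It fails at once if the bottle is shifted by more than 40 mm (distance of bottle from where it was at the start of the episode above 0.04 m).
It fails at once if the sieve is shifted by more than 40 mm (distance of sieve from where it was at the start of the episode above 0.04 m).
It fails at once if the tape is shifted by more than 40 mm (distance of tape from where it was at the start of the episode above 0.04 m).
It fails at once if the brush is more than 100 mm away from its holder while the extraction is not on (horizontal distance between brush and holder above 0.1 m and value of joint toggle below 0.6 rad).
Of cup_yellow, cup_green, cup_red only 2 to 3 are there at a start; the rules pass over those that are not, and their reading is None.
At some moment in a run one of cup_yellow, cup_green, cup_red may be knocked a few centimetres aside while the robot is not near it.
It also fails if it takes over 210 s, if anything falls off the work surface, if the arm or the gripper's body presses on something with over 40 N, if the wrist force passes 120 N, or if a joint passes its speed limit or range.

## Working session

There is one attempt and no reset: what is moved stays moved. The work goes in short steps, Python scripts to look and compute and a tool call to move; the robot and the scene stay as the last step left them, time stands still between calls to the robot, and variables do not carry over. Pictures are saved under pics/ and viewed, about 12 in all and at most 16, crops included, and the job is handed in when it is done.

Besides the shell and the picture viewer there is one more tool, called after "Call:" by a JSON object that holds its "fn" and its "kwargs". arm_command: Moves the arm, as the interface text tells. Its arguments: {"type":"object","properties":{"increments":{"type":"array","items":{"type":"number"}}},"required":["increments"]}

```bash
mkdir -p pics
cat > h.py <<'E'
import numpy as np, cv2
from plant import sensors, imaging, ticket
from scipy.spatial.transform import Rotation as R
def cal(n):
    c=imaging.calibration(n); K=np.array([[c['fx'],0,c['cx']],[0,c['fy'],c['cy']],[0,0,1.]])
    return K,np.array(c['D'],float),np.array(c['world_to_cam'],float)
def ray(n,uv):
    K,D,T=cal(n); p=cv2.undistortPoints(np.array([[uv]],float),K,D)[0,0]
    Rm=T[:3,:3]; return -Rm.T@T[:3,3], Rm.T@np.array([p[0],p[1],1.])
def onz(n,uv,z):
    o,d=ray(n,uv); return o+d*(z-o[2])/d[2]
def two(uv1,uv2,n1='top',n2='side'):
    o1,d1=ray(n1,uv1);o2,d2=ray(n2,uv2)
    s=np.linalg.lstsq(np.c_[d1,-d2],o2-o1,rcond=None)[0]
    a=o1+d1*s[0];b=o2+d2*s[1]; return (a+b)/2,np.linalg.norm(a-b)
def proj(n,P):
    K,D,T=cal(n); return cv2.projectPoints(np.array(P,float).reshape(-1,3),cv2.Rodrigues(T[:3,:3])[0],T[:3,3],K,D)[0][:,0]
def shot(n,f):
    im=imaging.capture(n); cv2.imwrite('pics/'+f,im); return im
def st():
    o=sensors.get_obs(); print({k:np.round(o[k],3) for k in ('time','tool_pos','tcp_rot','contact_force','grip_width','joint_positions')}); return o
E
python3 - <<'E'
from h import *
a=shot('top','t0.png');b=shot('side','s0.png');st()
for n in('top','side'):
    K,D,T=cal(n);print(n,K[0,0],D,(-T[:3,:3].T@T[:3,3]).round(),T[:3,:3].round(2).tolist())
E
```

```text
{'time': np.float64(0.1), 'tool_pos': array([126.569, 509.109, 195.517]), 'tcp_rot': array([-3.14 , -0.   ,  2.898]), 'contact_force': array([0.052, 0.419, 0.342]), 'grip_width': np.float64(91.699), 'joint_positions': array([ 1.181,  0.343,  1.525,  0.   ,  1.275, -0.146])}
top 411.31971341858235 [-0.02919971  0.          0.          0.          0.        ] [ 377.   -3. 1291.] [[0.02, -1.0, 0.01], [-0.99, -0.02, -0.11], [0.11, -0.01, -0.99]]
side 378.1282933619747 [-0.0820551  0.         0.         0.         0.       ] [ 335. -665.  766.] [[0.98, -0.22, 0.01], [-0.15, -0.7, -0.69], [0.16, 0.68, -0.72]]
```

View pics/t0.png

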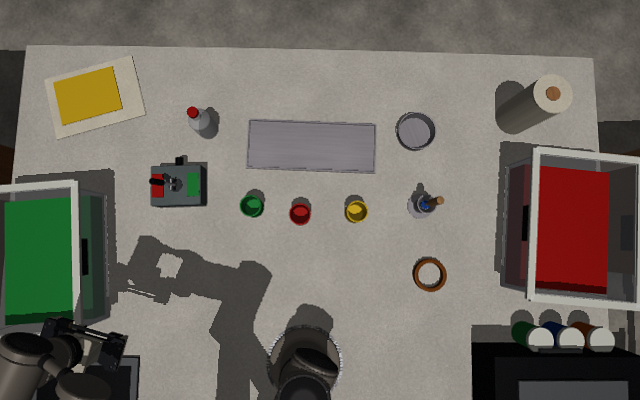

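View pics/s0.png

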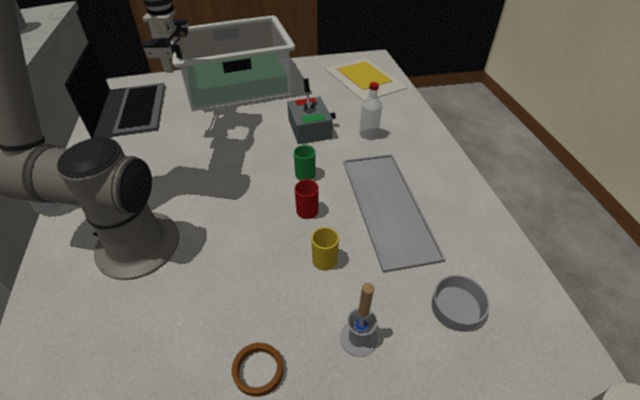

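```bash
cat >> h.py <<'E'
HS={'yellow':(20,35),'green':(45,80),'red':(0,8)}
def cup(n,im,c,near=None):
    h=cv2.cvtColor(im,cv2.COLOR_BGR2HSV); lo,hi=HS[c]
    m=cv2.inRange(h,(lo,110,30),(hi,255,255))
    if c=='red': m|=cv2.inRange(h,(172,110,30),(180,255,255))
    m=cv2.morphologyEx(m,cv2.MORPH_CLOSE,np.ones((5,5)))
    out=[]
    for k in cv2.findContours(m,cv2.RETR_EXTERNAL,cv2.CHAIN_APPROX_NONE)[0]:
        k=cv2.convexHull(k); a=cv2.contourArea(k)
        if 200<a<2500:
            M=cv2.moments(k);uv=(M['m10']/M['m00'],M['m01']/M['m00'])
            P=onz(n,uv,45)
            if 250<P[0]<720 and abs(P[1])<300 : out.append((round(a),np.round(uv,1),P.round(1)))
    return out
E
python3 - <<'E'
from h import *
a=cv2.imread('pics/t0.png');b=cv2.imread('pics/s0.png')
for c in HS: print(c,cup('top',a,c),cup('side',b,c))
for uv in[(248,121),(375,124),(374,173),(247,168)]: print('tray',onz('top',uv,12).round())
for uv in[(346,160),(391,155),(441,261),(383,268)]: print('tray side',onz('side',uv,12).round())
A=cv2.resize(a[145:220,140:220],None,fx=5,fy=5,interpolation=2)
B=cv2.resize(a[170:230,395:455],None,fx=6.25,fy=6.25,interpolation=2)
C=cv2.resize(b[70:150,275:345],None,fx=4.6875,fy=4.6875,interpolation=2)
D=cv2.resize(b[275:360,330:400],None,fx=4.4,fy=4.4,interpolation=2)[:375]
def pad(i): return cv2.copyMakeBorder(i,0,max(0,375-i.shape[0]),0,0,cv2.BORDER_CONSTANT)[:375]
cv2.imwrite('pics/c0.png',np.vstack([cv2.resize(np.hstack([pad(A),pad(B)]),(775,300)),cv2.resize(np.hstack([pad(C),pad(D)]),(775,300))]))
print([i.shape for i in(A,B,C,D)])
E
```

```text
yellow [(388, array([356.1, 211.2]), array([ 462. , -146.8,   45. ]))] [(964, array([324.6, 247.8]), array([ 460.9, -145.9,   45. ]))]
green [(382, array([251.3, 205.7]), array([472.5, 171.8,  45. ]))] [(596, array([304.4, 162.2]), array([471.4, 167.9,  45. ]))]
red [(356, array([299.6, 213.5]), array([451.8,  24.7,  45. ]))] [(757, array([306.4, 198.1]), array([449.7,  23.4,  45. ]))]
tray [746. 197.  12.]
tray [ 745. -209.   12.]
tray [ 586. -206.   12.]
tray [594. 194.  12.]
tray side [605. 190.  12.]
tray side [750. 184.  12.]
tray side [ 733. -221.   12.]
tray side [ 589. -209.   12.]
[(375, 400, 3), (375, 375, 3), (375, 328, 3), (374, 308, 3)]
```

View pics/c0.png

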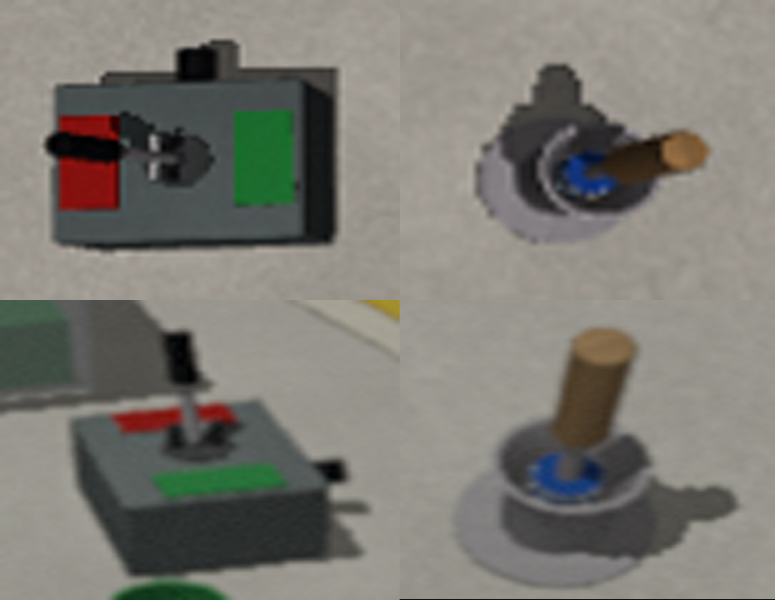

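Run:
```python
from h import *
A=lambda x,y:(140+x/5,145+y/4)
B=lambda x,y:(395+(x-400)/6.25,170+y/5)
C=lambda x,y:(275+x/5.712,70+(y-300)/3.75)
D=lambda x,y:(330+(x-399.7)/5.362,275+(y-300)/3.52)
P=[onz('top',A(*p),78) for p in[(55,87),(303,80),(300,236),(55,243)]]
for p in P:print('ext',p.round(1))
c=np.mean(P,0);print('c',c, 'yaw',[np.degrees(np.arctan2(*(q-p)[:2])) .round(1) for p,q in((P[1],P[0]),(P[2],P[3]))],[np.linalg.norm(P[i]-P[i-1]).round() for i in range(4)])
Ps=[onz('side',C(*p),78) for p in[(72,420),(258,402),(327,493),(128,507)]]
print('side',np.round(Ps,1).tolist(),np.mean(Ps,0))
for f,g,n in(((685,152),'x','z'),):pass
print('headtop',two(A(52,146),C(178,340)))
print('headbot',two(A(122,150),C(184,382)))
print('disk',onz('top',A(185,160),80),onz('side',C(200,445),80))
print('brush top',two(B(685,152),D(604,345)),'z205',onz('top',B(685,152),205),onz('side',D(604,345),205))
print('bristle z65',onz('top',B(590,174),65),onz('side',D(567,474),65))
print('holder rim z80',onz('top',B(600,170),80),onz('side',D(575,470),80))
```

```text
ext [580.4 471.6  78. ]
ext [588.6 323.1  78. ]
ext [471.8 319.   78. ]
ext [463.5 464.1  78. ]
c [526.07376707 394.45697928  78.        ] yaw [np.float64(-3.2), np.float64(-3.2)] [np.float64(117.0), np.float64(149.0), np.float64(117.0), np.float64(145.0)]
side [[467.1, 448.7, 78.0], [581.2, 455.9, 78.0], [587.6, 305.8, 78.0], [476.5, 308.6, 78.0]] [528.10750958 379.74078718  78.        ]
headtop (array([528.39327212, 440.35590567, 154.59319209]), np.float64(5.1296320996453995))
headbot (array([527.41746768, 409.33989732, 131.51901346]), np.float64(1.2506764467842622))
disk [526.7180803  389.72752685  80.        ] [532.57742876 389.48525376  80.        ]
brush top (array([ 486.24910148, -355.63481451,  200.20431993]), np.float64(2.518704349586891)) z205 [ 484.53609513 -353.78133844  205.        ] [ 486.22626469 -358.38954399  205.        ]
bristle z65 [ 484.15304932 -352.77801273   65.        ] [ 486.51168738 -357.95776075   65.        ]
holder rim z80 [ 485.32304983 -353.30512546   80.        ] [ 486.73517995 -362.90999333   80.        ]
```

```bash
cat >> h.py <<'E'
def to(x,y,z,yaw=None):
    o=sensors.get_obs(); p=np.array(o['tool_pos']); yw=o['tcp_rot'][2]
    d=np.array([x,y,z])-p; t=np.array([np.cos(yw)*d[0]+np.sin(yw)*d[1],np.sin(yw)*d[0]-np.cos(yw)*d[1],-d[2]])
    s=0 if yaw is None else (np.degrees(yw)-yaw+90)%180-90
    print('inc',t.round(1),'spin',round(s,1),'rows>=',np.ceil(max(np.linalg.norm(t)/62.5,abs(s)/10.7)))
E
python3 -c "
from h import *
to(526.3,421,215,93.2)"
```

```text
inc [-409.2   11.   -19.5] spin 72.8 rows>= 7.0
```

Call:
{"fn": "arm_command", "kwargs": {"increments": [0, 0, 0, -20, 0, 0, -50, 2, -20, 10, 0, -110, 4, -20, 20, 0, -170, 6, -20, 30, 0, -230, 8, -20, 40, 0, -290, 9, -20, 50, 0, -350, 10, -20, 60, 0, -409, 11, -20, 70, 0, -409, 11, -20, 72.8, 0, -409, 11, -20, 72.8, 0, -409, 11, -20, 72.8]}}

```text
time: 1.48
tool_pos: [525.6, 421.8, 216.1]
tcp_rot: [-3.141, 0.0, 1.629]
contact_force: [1.0, 0.6, 0.2]
grip_width: 91.5
```

Run:
```python
from h import *
o=st()
a=shot('top','t1.png');b=shot('side','s1.png')
A=cv2.resize(a[130:220,130:230],(400,360),interpolation=2)
C=cv2.resize(b[40:150,260:360],(400,440),interpolation=2)[:360]
cv2.imwrite('pics/c1.png',np.hstack([A,C]))
print(proj('side',[o['tool_pos']]),proj('top',[o['tool_pos']]),proj('side',[526.3,421,172]))
```

```text
{'time': np.float64(1.475), 'tool_pos': array([525.581, 421.76 , 216.095]), 'tcp_rot': array([-3.141,  0.   ,  1.629]), 'contact_force': array([1.017, 0.579, 0.179]), 'grip_width': np.float64(91.483), 'joint_positions': array([0.563, 0.619, 1.015, 0.   , 1.508, 0.504])}
[[305.14561537  65.81080715]] [[148.64898146 178.54237876]] [[305.73163868  78.80232152]]
```

View pics/c1.png

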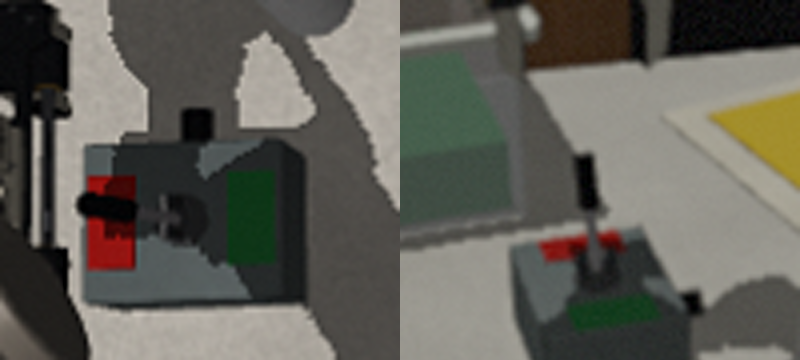

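Run:
```python
from h import *
y=np.radians(3.2);ey=np.array([-np.sin(y),np.cos(y),0]);u=np.sin(.4)*ey+[0,0,np.cos(.4)]
for pv in([528,390,80],[528,386,80],[530,388,80]):
    P=[np.array(pv)+u*100,np.array(pv)+u*55,pv]
    print(pv,'top',proj('top',P).round(1).tolist(),'side',proj('side',P).round(1).tolist())
```

```text
[528, 390, 80] top [[152.2, 180.7], [163.8, 182.5], [176.9, 184.6]] side [[305.1, 77.6], [306.7, 91.8], [308.6, 108.7]]
[528, 386, 80] top [[153.7, 180.7], [165.2, 182.6], [178.3, 184.6]] side [[305.4, 78.2], [307.0, 92.5], [308.9, 109.4]]
[530, 388, 80] top [[153.0, 180.0], [164.6, 181.8], [177.6, 183.9]] side [[305.9, 77.8], [307.4, 92.1], [309.3, 109.0]]
```

Call:
{"fn": "arm_command", "kwargs": {"increments": [0, 0, 1, 25, 0, 0, 0, 1, 50, 0, 0, 0, 1, 70, 0, 0, 0, 1, 81, 0, 0, 0, 1, 81, 0, 1, 0, 1, 81, 0, 1, 0, 1, 81, 0, 1, 0, 1, 81, 0, 1, 0, 1, 81, 0, 1, 0, 1, 81, 0, 1, 0, 1, 81, 0, 1, 0, 1, 81, 0]}}

```text
time: 3.08
tool_pos: [527.3, 421.5, 135.1]
tcp_rot: [3.142, -0.0, 1.627]
contact_force: [-0.8, -0.3, 0.5]
grip_width: 26.5
```

Call:
{"fn": "arm_command", "kwargs": {"increments": [1, 0, 0, 0, 0, 1, 0, 0, 0, 0, 1, 0, 0, 0, 0, 1, 1.8, 0, -4.1, 0, 1, 3.5, 0, -8.3, 0, 1, 5.3, 0, -12.4, 0, 1, 5.3, 0, -12.4, 0]}}

```text
time: 3.95
tool_pos: [526.8, 426.7, 147.4]
tcp_rot: [-3.141, 0.001, 1.627]
contact_force: [-0.4, -2.8, -5.6]
grip_width: 16.3
```

Call:
{"fn": "arm_command", "kwargs": {"increments": [1, -4.4, 0, -1.7, 0, 1, -8.8, 0, -3.2, 0, 1, -13.3, 0, -4.5, 0, 1, -17.8, 0, -5.5, 0, 1, -22.4, 0, -6.3, 0, 1, -27.1, 0, -6.9, 0, 1, -31.8, 0, -7.3, 0, 1, -36.5, 0, -7.4, 0, 1, -41.2, 0, -7.3, 0, 1, -45.8, 0, -6.9, 0, 1, -50.4, 0, -6.3, 0, 1, -55, 0, -5.5, 0, 1, -59.6, 0, -4.5, 0, 1, -64.1, 0, -3.2, 0, 1, -68.5, 0, -1.7, 0, 1, -73, 0, 0, 0, 1, -73, 0, 0, 0]}}

```text
time: 6.08
tool_pos: [531.1, 353.5, 147.4]
tcp_rot: [-3.141, 0.0, 1.627]
contact_force: [0.0, -0.1, -0.9]
grip_width: 0.8
```

Run:
```python
from h import *
a=shot('top','t2.png');b=shot('side','s2.png')
A=cv2.resize(a[130:220,130:230],(400,360),interpolation=2)
C=cv2.resize(b[40:150,260:360],(400,440),interpolation=2)[:360]
cv2.imwrite('pics/c2.png',np.hstack([A,C]))
```

```text
(no output)
```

View pics/c2.png

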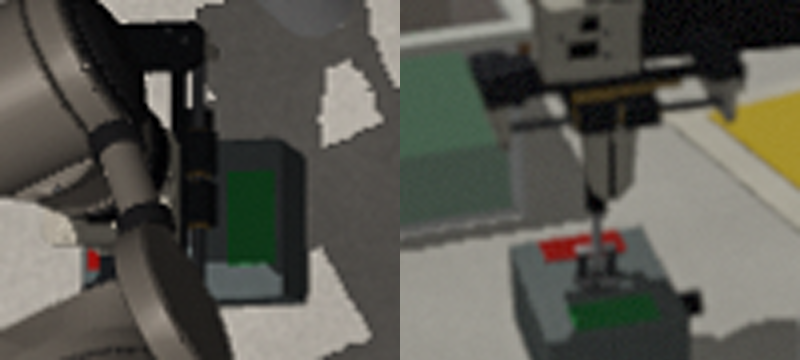

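Call:
{"fn": "arm_command", "kwargs": {"increments": [1, 0, 0, -35, 0, 1, 0, 0, -75, 0, 0, 35, 0, -75, 0, 0, 68, 0, -75, 0, 0, 68, 0, -75, 0, 0, 68, 0, -75, 0, 0, 68, 0, -75, 0, 0, 68, 0, -75, 0, 0, 68, 0, -75, 0]}}

```text
time: 7.3
tool_pos: [527.5, 421.3, 222.8]
tcp_rot: [3.141, -0.0, 1.627]
contact_force: [-0.5, 0.2, 0.3]
grip_width: 65.7
```

Run:
```python
from h import *
o=st();a=shot('top','t3.png');b=shot('side','s3.png')
A=cv2.resize(a[130:220,130:230],(400,360),interpolation=2)
C=cv2.resize(b[40:150,260:360],(400,440),interpolation=2)[:360]
cv2.imwrite('pics/c3.png',np.hstack([A,C]))
```

```text
{'time': np.float64(7.3), 'tool_pos': array([527.487, 421.341, 222.766]), 'tcp_rot': array([ 3.141, -0.   ,  1.627]), 'contact_force': array([-0.471,  0.184,  0.29 ]), 'grip_width': np.float64(65.669), 'joint_positions': array([0.561, 0.619, 0.998, 0.   , 1.525, 0.505])}
```

View pics/c3.png

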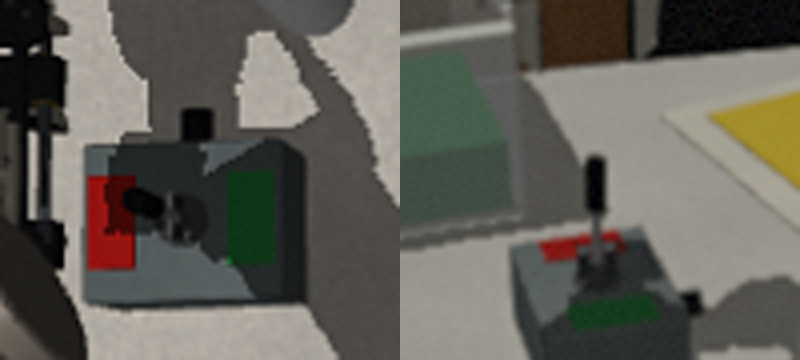

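Run:
```python
from h import *
y=np.radians(3.2);ey=np.array([-np.sin(y),np.cos(y),0])
for a in(.4,.3,.2,.1,0,-.1):
    u=np.sin(a)*ey+[0,0,np.cos(a)]
    for e in(0,12):
        P=[np.array([528,390,80])+u*(100+e),np.array([528,390,80])+u*(55+e)]
        print(a,e,'top',proj('top',P).round(1).tolist(),'side',proj('side',P).round(1).tolist())
```

```text
0.4 0 top [[152.2, 180.7], [163.8, 182.5]] side [[305.1, 77.6], [306.7, 91.8]]
0.4 12 top [[149.0, 180.2], [160.8, 182.1]] side [[304.7, 73.8], [306.3, 88.1]]
0.3 0 top [[155.2, 180.4], [165.4, 182.4]] side [[305.8, 78.0], [307.1, 92.1]]
0.3 12 top [[152.3, 179.9], [162.7, 181.9]] side [[305.5, 74.2], [306.8, 88.4]]
0.2 0 top [[158.4, 180.2], [167.1, 182.2]] side [[306.5, 78.7], [307.5, 92.6]]
0.2 12 top [[155.9, 179.6], [164.8, 181.7]] side [[306.3, 75.0], [307.2, 88.9]]
0.1 0 top [[161.8, 180.0], [168.9, 182.1]] side [[307.3, 79.8], [307.9, 93.2]]
0.1 12 top [[159.8, 179.4], [167.1, 181.6]] side [[307.1, 76.1], [307.7, 89.7]]
0 0 top [[165.3, 179.8], [170.8, 182.1]] side [[308.1, 81.2], [308.3, 94.0]]
0 12 top [[163.8, 179.2], [169.4, 181.5]] side [[308.0, 77.7], [308.3, 90.6]]
-0.1 0 top [[169.1, 179.7], [172.8, 182.0]] side [[308.9, 82.9], [308.7, 94.9]]
-0.1 12 top [[168.0, 179.1], [171.8, 181.4]] side [[308.9, 79.6], [308.8, 91.8]]
```

Call:
{"fn": "arm_command", "kwargs": {"increments": [0.5, -15, -1, 0, 0, 0.5, -31, -1, 15, 0, 0.5, -31, -1, 40, 0, 0.5, -31, -1, 65, 0, 0.5, -31, -1, 82, 0, 1, -31, -1, 82, 0, 1, -31, -1, 82, 0, 1, -31, -1, 82, 0, 1, -31, -1, 82, 0, 1, -31, -1, 82, 0, 1, -31, -1, 82, 0, 1, -31, -1, 82, 0, 1, -31, -1, 82, 0]}}

```text
time: 9.02
tool_pos: [528.4, 391.1, 141.5]
tcp_rot: [3.14, -0.001, 1.627]
contact_force: [-1.0, -1.0, 5.7]
grip_width: 16.6
```

Call:
{"fn": "arm_command", "kwargs": {"increments": [1, 0, 0, -5, 0, 1, 0, 0, -10, 0, 1, 0, 0, -14, 0, 1, 0, 0, -14, 0]}}

```text
time: 9.52
tool_pos: [526.5, 389.6, 149.5]
tcp_rot: [-3.134, 0.004, 1.627]
contact_force: [4.7, 2.6, -25.3]
grip_width: 17.1
```

Call:
{"fn": "arm_command", "kwargs": {"increments": [1, 0, 0, 6, 0, 1, -4.4, 0, 6.5, 0, 1, -8.8, 0, 6.4, 0, 1, -13.3, 0, 6.6, 0, 1, -17.8, 0, 6.8, 0]}}

```text
time: 10.15
tool_pos: [528.9, 373.1, 148.0]
tcp_rot: [3.141, -0.001, 1.627]
contact_force: [-0.7, 4.8, -10.4]
grip_width: 17.1
```

Call:
{"fn": "arm_command", "kwargs": {"increments": [1, -4.4, 0, 0.6, 0, 1, -8.9, 0, 1.2, 0, 1, -13.3, 0, 2.3, 0, 1, -17.8, 0, 3.4, 0, 1, -17.8, 0, 3.4, 0]}}

```text
time: 10.78
tool_pos: [529.9, 355.1, 144.2]
tcp_rot: [-3.141, -0.0, 1.627]
contact_force: [0.9, 5.1, -10.9]
grip_width: 16.8
```

Call:
{"fn": "arm_command", "kwargs": {"increments": [1, 2, 0, 4, 0, 1, 4, 0, 9, 0, 1, 5.5, 0, 13, 0, 1, 5.5, 0, 13, 0, 0.5, 5.5, 0, 13, 0, 0.5, 5.5, 0, 13, 0, 0.5, 5.5, 0, 13, 0, 0.5, 5.5, 0, 13, 0, 0.5, 5.5, 0, -20, 0, 0.5, 5.5, 0, -70, 0, 0.5, 5.5, 0, -90, 0]}}

```text
time: 12.15
tool_pos: [530.7, 361.2, 238.0]
tcp_rot: [3.137, -0.002, 1.627]
contact_force: [0.5, 0.1, 0.8]
grip_width: 46.1
```

Run:
```python
from h import *
o=st();a=shot('top','t4.png');b=shot('side','s4.png')
A=cv2.resize(a[130:220,130:230],(400,360),interpolation=2)
C=cv2.resize(b[40:150,260:360],(400,440),interpolation=2)[:360]
cv2.imwrite('pics/c4.png',np.hstack([A,C]))
y=np.radians(3.2);ey=np.array([-np.sin(y),np.cos(y),0])
for ang in(-.3,-.4):
    u=np.sin(ang)*ey+[0,0,np.cos(ang)]
    for e in(0,12):
        P=[np.array([528,390,80])+u*(100+e),np.array([528,390,80])+u*(55+e)]
        print(ang,e,'top',((proj('top',P)-130)*4).round().tolist(),'side',((proj('side',P)-[260,40])*4+[400,0]).round().tolist())
for c in HS: print(c,cup('top',a,c),cup('side',b,c))
```

```text
{'time': np.float64(12.15), 'tool_pos': array([530.69 , 361.234, 237.981]), 'tcp_rot': array([ 3.137e+00, -2.000e-03,  1.627e+00]), 'contact_force': array([0.533, 0.117, 0.786]), 'grip_width': np.float64(46.142), 'joint_positions': array([ 0.478,  0.539,  1.096, -0.   ,  1.501,  0.422])}
-0.3 0 top [[187.0, 199.0], [187.0, 208.0]] side [[602.0, 188.0], [598.0, 229.0]]
-0.3 12 top [[187.0, 196.0], [187.0, 205.0]] side [[603.0, 177.0], [599.0, 218.0]]
-0.4 0 top [[202.0, 199.0], [195.0, 208.0]] side [[605.0, 198.0], [600.0, 234.0]]
-0.4 12 top [[204.0, 196.0], [197.0, 206.0]] side [[606.0, 189.0], [601.0, 225.0]]
yellow [(388, array([356.1, 211.2]), array([ 462. , -146.8,   45. ]))] [(966, array([324.6, 247.8]), array([ 460.9, -145.9,   45. ]))]
green [(384, array([251.3, 205.7]), array([472.4, 171.7,  45. ]))] [(603, array([304.4, 162.3]), array([471.3, 167.5,  45. ]))]
red [(356, array([299.6, 213.5]), array([451.8,  24.7,  45. ]))] [(772, array([306.2, 197.9]), array([449.3,  24.2,  45. ]))]
```

View pics/c4.png

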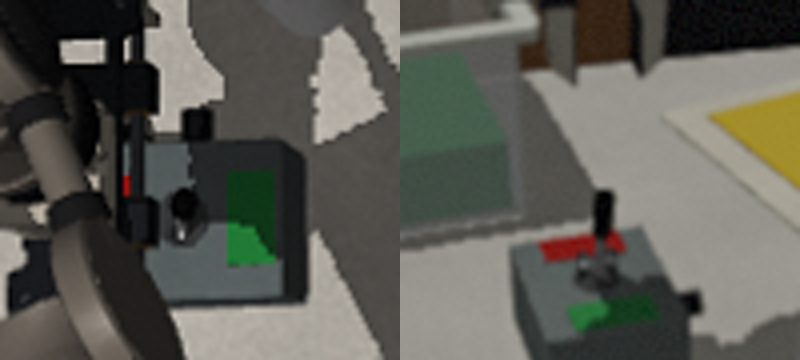

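Call:
{"fn": "arm_command", "kwargs": {"increments": [1, 20, 0, 0, 0, 1, 40, 0, 0, 0, 1, 40, 0, 0, 0, 1, 40, 0, 30, 0, 1, 40, 0, 60, 0, 1, 40, 0, 88, 0, 1, 32, 0, 88, 0, 1, 26, 0, 88, 0, 1, 21, 0, 88, 0, 1, 18, 0, 88, 0, 1, 18, 0, 88, 0]}}

```text
time: 13.62
tool_pos: [528.9, 378.6, 147.0]
tcp_rot: [3.141, -0.001, 1.627]
contact_force: [-0.9, -0.6, -0.4]
grip_width: 0.3
```

Call:
{"fn": "arm_command", "kwargs": {"increments": [0.4, 0, 0, -50, 0, 0.4, 0, 0, -95, 0, 0.4, -50, -6, -98, 3.2, 0.4, -110, -13, -98, 3.2, 0.4, -170, -20, -98, 3.2, 0.4, -230, -27, -98, 3.2, 0.4, -290, -34, -98, 3.2, 0.4, -350, -41, -98, 3.2, 0.4, -410, -48, -98, 3.2, 0.4, -470, -55, -98, 3.2, 0.4, -530, -61, -98, 3.2, 0.4, -590, -68, -98, 3.2, 0.4, -650, -75, -98, 3.2, 0.4, -700, -81, -98, 3.2, 0.4, -730, -84.5, -98, 3.2, 0.4, -730, -84.5, -98, 3.2, 0.4, -730, -84.5, -98, 3.2]}}

```text
time: 15.75
tool_pos: [485.6, -354.1, 244.3]
tcp_rot: [3.141, -0.001, 1.572]
contact_force: [0.1, 1.1, -0.5]
grip_width: 55.0
```

Run:
```python
from h import *
o=st();a=shot('top','t5.png');b=shot('side','s5.png')
A=cv2.resize(a[130:220,130:230],(400,360),interpolation=2)
C=cv2.resize(b[240:350,310:410],(400,440),interpolation=2)[:360]
cv2.imwrite('pics/c5.png',np.hstack([A,C]))
print(proj('side',[[485.5,-355,205],[485.5,-355,115]]),proj('side',[o['tool_pos']]))
```

```text
{'time': np.float64(15.75), 'tool_pos': array([ 485.645, -354.106,  244.312]), 'tcp_rot': array([ 3.141e+00, -1.000e-03,  1.572e+00]), 'contact_force': array([ 0.082,  1.116, -0.452]), 'grip_width': np.float64(54.982), 'joint_positions': array([-7.580e-01,  4.570e-01,  1.214e+00,  1.000e-03,  1.471e+00,
       -7.590e-01])}
[[367.1031945  286.1561465 ]
 [362.49774138 311.22623938]] [[369.33956415 272.98142234]]
```

View pics/c5.png

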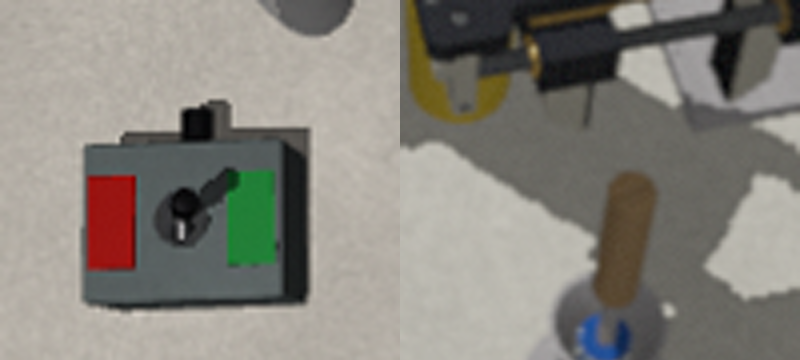

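Run:
```python
from h import *
a=cv2.imread('pics/t5.png');b=cv2.imread('pics/s5.png')
print(onz('top',(130+184/4,130+202/4),174))
A=cv2.resize(a[165:205,155:215],(390,260),interpolation=2)
C=cv2.resize(b[70:130,280:340],(390,390),interpolation=2)
cv2.imwrite('pics/c6.png',np.hstack([cv2.copyMakeBorder(A,0,130,0,0,0),C]))
```

```text
[527.4967225  362.68696695 174.        ]
```

View pics/c6.png

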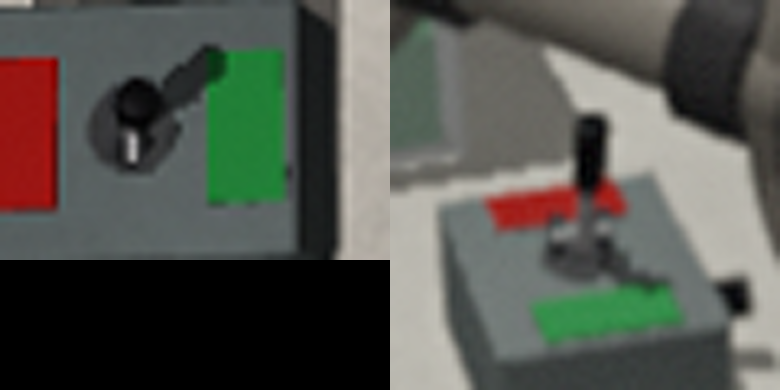

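Call:
{"fn": "arm_command", "kwargs": {"increments": [0.4, -1, 0, 30, 0, 0.4, -1, 0, 60, 0, 0.4, -1, 0, 85, 0, 0.4, -1, 0, 93, 0, 1, -1, 0, 93, 0, 1, -1, 0, 93, 0, 1, -1, 0, 93, 0, 1, -1, 0, 93, 0, 1, -1, 0, 93, 0, 1, -1, 0, 93, 0, 1, -1, 0, 93, 0, 1, -1, 0, 93, 0]}}

```text
time: 17.35
tool_pos: [485.8, -356.2, 151.9]
tcp_rot: [3.141, 0.001, 1.571]
contact_force: [-0.7, -0.0, 6.0]
grip_width: 21.5
```

Call:
{"fn": "arm_command", "kwargs": {"increments": [1, 0, 0, -30, 0, 1, 0, 0, -70, 0, 1, 0, 0, -110, 0, 1, 0, 0, -110, 0]}}

```text
time: 17.85
tool_pos: [486.4, -356.7, 264.2]
tcp_rot: [3.137, 0.004, 1.571]
contact_force: [0.3, -0.2, -0.6]
grip_width: 21.2
```

Run:
```python
from h import *
o=st();a=shot('top','t6.png');b=shot('side','s6.png')
C=cv2.resize(b[200:360,290:430],(560,640),interpolation=2)[:600]
cv2.imwrite('pics/c7.png',C)
p=o['tool_pos']
for y in(p,):
    P=[p+[0,0,19-165],p+[0,0,19-105],p+[0,0,54]]
    print(((proj('side',P)-[290,200])*4).round())
for c in HS: print(c,cup('top',a,c),cup('side',b,c))
```

```text
{'time': np.float64(17.85), 'tool_pos': array([ 486.404, -356.743,  264.193]), 'tcp_rot': array([3.137, 0.004, 1.571]), 'contact_force': array([ 0.303, -0.23 , -0.619]), 'grip_width': np.float64(21.193), 'joint_positions': array([-0.76 ,  0.449,  1.174,  0.   ,  1.513, -0.76 ])}
[[294. 445.]
 [306. 380.]
 [341. 187.]]
yellow [(384, array([356. , 211.6]), array([ 461.1, -146.5,   45. ]))] [(646, array([322.5, 254.1]), array([ 452.2, -162.4,   45. ]))]
green [(382, array([251.3, 205.7]), array([472.5, 171.8,  45. ]))] [(594, array([304.4, 162.2]), array([471.5, 167.8,  45. ]))]
red [(351, array([299.5, 213.6]), array([451.3,  24.9,  45. ]))] [(699, array([305.6, 197.6]), array([448. ,  25.4,  45. ]))]
```

View pics/c7.png

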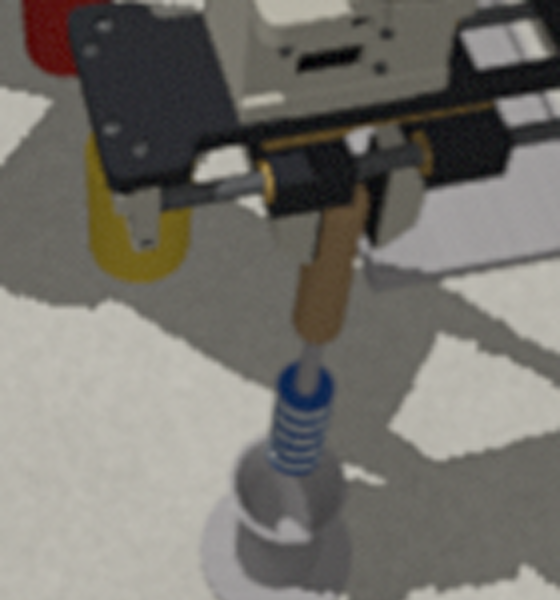

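Call:
{"fn": "arm_command", "kwargs": {"increments": [1, 40, -5, 0, 0, 1, 90, -11, 0, 0, 1, 140, -17, 0, 0, 1, 190, -22, 0, 0, 1, 210, -25, 0, 0, 1, 210, -25, 0, 0, 1, 210, -25, 0, 0]}}

```text
time: 18.82
tool_pos: [460.4, -146.9, 260.7]
tcp_rot: [-3.141, 0.0, 1.571]
contact_force: [0.3, -0.8, -1.0]
grip_width: 21.4
```

Run:
```python
from h import *
o=st();a=shot('top','t7.png');b=shot('side','s7.png')
C=cv2.resize(b[180:300,260:400],(560,480),interpolation=2)
cv2.imwrite('pics/c8.png',C)
p=o['tool_pos']
P=[p+[0,0,19-165],p+[0,0,19-105]]
print(((proj('side',P)-[260,180])*4).round(),((proj('side',[[461.5,-146.3,90]])-[260,180])*4))
for c in HS: print(c,cup('top',a,c),cup('side',b,c))
```

```text
{'time': np.float64(18.825), 'tool_pos': array([ 460.411, -146.853,  260.66 ]), 'tcp_rot': array([-3.141,  0.   ,  1.571]), 'contact_force': array([ 0.339, -0.753, -1.022]), 'grip_width': np.float64(21.382), 'joint_positions': array([-0.467,  0.22 ,  1.514, -0.   ,  1.408, -0.467])}
[[259. 198.]
 [261. 125.]] [[260.49165664 224.15348363]]
yellow [] [(966, array([324.5, 247.9]), array([ 460.7, -146.1,   45. ])), (548, array([326.1, 143.3]), array([553.5, 242. ,  45. ]))]
green [(384, array([251.3, 205.7]), array([472.4, 171.7,  45. ]))] [(410, array([303.6, 166.3]), array([465.8, 150.3,  45. ]))]
red [(358, array([299.4, 213.5]), array([451.6,  25.1,  45. ]))] [(790, array([306.1, 198.3]), array([448.8,  22.7,  45. ]))]
```

View pics/c8.png

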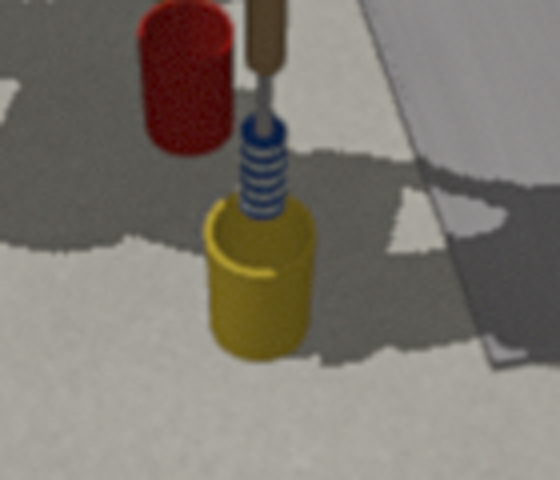

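Call:
{"fn": "arm_command", "kwargs": {"increments": [1, 0, 0, 30, 0, 1, 0, 0, 60, 0, 1, 0, 0, 85, 0, 1, 0, 0, 100, 0, 1, 0, 0, 106, 0, 1, 0, 0, 106, 0, 1, 0, 0, 106, 0]}}

```text
time: 19.8
tool_pos: [460.8, -146.3, 155.9]
tcp_rot: [3.14, 0.001, 1.571]
contact_force: [0.1, -0.9, -0.6]
grip_width: 21.5
```

Call:
{"fn": "arm_command", "kwargs": {"increments": [1, 0, 0, 2, 0, 1, 0, 0, 3.5, 0, 1, 0, 0, 3.5, 0, 1, 0, 0, 3.5, 0]}}

```text
time: 20.3
tool_pos: [460.4, -145.9, 151.9]
tcp_rot: [3.141, 0.0, 1.571]
contact_force: [0.5, -0.3, -0.1]
grip_width: 21.5
```

Call:
{"fn": "arm_command", "kwargs": {"increments": [1, 0, 0, -35, 0, 1, 0, 0, -70, 0, 1, 0, 0, -72, 0, 1, 0, 0, -72, 0, 1, 0, 0, -72, 0, 1, 0, 0, -35, 0, 1, 0, 0, -10, 0, 1, 0, 0, 0, 0, 1, 0, 0, 1, 0, 1, 0, 0, 1.5, 0, 1, 0, 0, 1.5, 0, 1, 0, 0, 1.5, 0]}}

```text
time: 21.8
tool_pos: [461.0, -146.2, 151.6]
tcp_rot: [3.14, 0.001, 1.571]
contact_force: [-1.9, 0.0, 8.2]
grip_width: 21.3
```

Call:
{"fn": "arm_command", "kwargs": {"increments": [1, 0, 0, -40, 0, 1, 0, 0, -90, 0, 1, 0, 0, -114, 0, 1, 50, 2, -114, 0, 1, 105, 4, -114, 0, 1, 160, 6, -114, 0, 1, 215, 8, -114, 0, 1, 270, 10, -114, 0, 1, 305, 11, -114, 0, 1, 316, 11, -114, 0, 1, 316, 11, -114, 0, 1, 316, 11, -114, 0]}}

```text
time: 23.3
tool_pos: [471.3, 168.9, 264.3]
tcp_rot: [-3.141, 0.0, 1.57]
contact_force: [-1.2, 1.3, -0.8]
grip_width: 21.5
```

Run:
```python
from h import *
o=st();a=shot('top','t8.png');b=shot('side','s8.png')
C=cv2.resize(b[100:230,260:400],(560,520),interpolation=2)
cv2.imwrite('pics/c9.png',C)
p=o['tool_pos']
print(((proj('side',[p-[0,0,147]])-[260,100])*4).round(),((proj('side',[[472,170,90]])-[260,100])*4))
for c in HS: print(c,cup('top',a,c),cup('side',b,c))
```

```text
{'time': np.float64(23.3), 'tool_pos': array([471.294, 168.922, 264.307]), 'tcp_rot': array([-3.141,  0.   ,  1.57 ]), 'contact_force': array([-1.153,  1.33 , -0.833]), 'grip_width': np.float64(21.504), 'joint_positions': array([ 0.191,  0.251,  1.463, -0.   ,  1.428,  0.192])}
[[174. 169.]] [[176.15172531 198.46883519]]
yellow [(388, array([356.1, 211.2]), array([ 462. , -146.8,   45. ]))] [(966, array([324.6, 247.8]), array([ 461. , -145.8,   45. ]))]
green [(274, array([253.9, 205.8]), array([472.4, 163.9,  45. ]))] [(585, array([304.5, 162.4]), array([471.7, 167. ,  45. ]))]
red [(354, array([299.6, 213.5]), array([451.8,  24.8,  45. ]))] [(794, array([306.4, 197.8]), array([450. ,  24.4,  45. ]))]
```

View pics/c9.png

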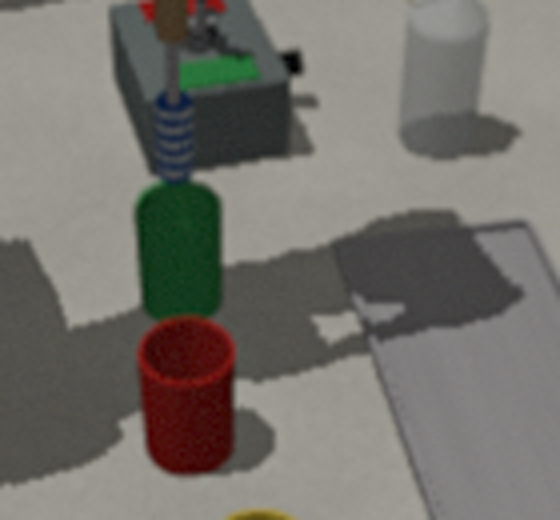

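Call:
{"fn": "arm_command", "kwargs": {"increments": [1, 1, 1, 35, 0, 1, 1, 1, 65, 0, 1, 1, 1, 90, 0, 1, 1, 1, 105, 0, 1, 1, 1, 111, 0, 1, 1, 1, 112, 0, 1, 1, 1, 112.5, 0, 1, 1, 1, 112.5, 0, 1, 1, 1, 75, 0, 1, 1, 1, 40, 0, 1, 1, 1, 40, 0, 1, 1, 1, 40, 0, 1, 1, 1, 75, 0, 1, 1, 1, 100, 0, 1, 1, 1, 110, 0, 1, 1, 1, 112, 0, 1, 1, 1, 112.5, 0, 1, 1, 1, 112.5, 0]}}

```text
time: 25.65
tool_pos: [472.5, 171.2, 152.3]
tcp_rot: [3.141, -0.0, 1.571]
contact_force: [0.1, -0.1, -1.3]
grip_width: 21.6
```

Call:
{"fn": "arm_command", "kwargs": {"increments": [1, 0, 0, -40, 0, 1, 0, 0, -90, 0, 1, 0, 0, -113, 0, 1, -40, -6, -113, 0, 1, -95, -14, -113, 0, 1, -135, -20, -113, 0, 1, -146.5, -21.5, -113, 0, 1, -146.5, -21.5, -113, 0, 1, -146.5, -21.5, -113, 0]}}

```text
time: 26.78
tool_pos: [451.0, 25.5, 264.9]
tcp_rot: [3.141, -0.001, 1.572]
contact_force: [-0.1, -0.2, -0.3]
grip_width: 20.8
```

Run:
```python
from h import *
o=st();a=shot('top','t9.png');b=shot('side','s9.png')
for c in HS: print(c,cup('top',a,c),cup('side',b,c))
C=b[100:260,260:400]
h=cv2.cvtColor(b,cv2.COLOR_BGR2HSV);m=cv2.inRange(h,(100,90,30),(125,255,255));m[:,:280]=0;m[:,360:]=0
ys,xs=np.nonzero(m);print('blue',xs.mean(),ys.min(),ys.max(),proj('side',[o['tool_pos']-[0,0,147]]),proj('side',[[451,24.7,90]]))
```

```text
{'time': np.float64(26.775), 'tool_pos': array([450.955,  25.528, 264.895]), 'tcp_rot': array([ 3.141e+00, -1.000e-03,  1.572e+00]), 'contact_force': array([-0.068, -0.199, -0.278]), 'grip_width': np.float64(20.799), 'joint_positions': array([-1.140e-01,  1.560e-01,  1.583e+00,  1.000e-03,  1.402e+00,
       -1.150e-01])}
yellow [(388, array([356.1, 211.2]), array([ 462. , -146.8,   45. ]))] [(960, array([324.6, 248. ]), array([ 460.9, -146.3,   45. ]))]
green [] [(208, array([298.4, 161.3]), array([454.9, 175.5,  45. ]))]
red [] [(755, array([306.3, 198.9]), array([448.8,  20.3,  45. ]))]
blue 305.5934065934066 157 180 [[306.0515694 177.2656779]] [[306.38091464 185.44990474]]
```

Call:
{"fn": "arm_command", "kwargs": {"increments": [1, 0, -1, 35, 0, 1, 0, -1, 65, 0, 1, 0, -1, 90, 0, 1, 0, -1, 105, 0, 1, 0, -1, 111, 0, 1, 0, -1, 112.5, 0, 1, 0, -1, 113, 0, 1, 0, -1, 113, 0, 1, 0, -1, 75, 0, 1, 0, -1, 40, 0, 1, 0, -1, 40, 0, 1, 0, -1, 40, 0, 1, 0, -1, 75, 0, 1, 0, -1, 100, 0, 1, 0, -1, 110, 0, 1, 0, -1, 112.5, 0, 1, 0, -1, 113, 0, 1, 0, -1, 113, 0]}}

```text
time: 29.12
tool_pos: [450.2, 24.6, 152.5]
tcp_rot: [3.14, 0.0, 1.571]
contact_force: [-0.5, 0.5, -0.3]
grip_width: 21.5
```

Call:
{"fn": "arm_command", "kwargs": {"increments": [1, 0, 0, -40, 0, 1, 0, 0, -90, 0, 1, 0, 0, -113, 0, 1, -40, 4, -113, 0, 1, -95, 9, -113, 0, 1, -150, 14, -113, 0, 1, -205, 19, -113, 0, 1, -260, 24, -113, 0, 1, -315, 30, -113, 0, 1, -365, 35, -113, 0, 1, -381, 36, -113, 0, 1, -381, 36, -113, 0, 1, -381, 36, -113, 0]}}

```text
time: 30.75
tool_pos: [486.1, -354.9, 265.2]
tcp_rot: [3.141, -0.0, 1.573]
contact_force: [0.3, -0.1, -0.5]
grip_width: 21.0
```

Call:
{"fn": "arm_command", "kwargs": {"increments": [1, 0, 0, 35, 0, 1, 0, 0, 65, 0, 1, 0, 0, 90, 0, 1, 0, 0, 105, 0, 1, 0, 0, 110, 0, 1, 0, 0, 112, 0, 1, 0, 0, 112, 0]}}

```text
time: 31.62
tool_pos: [486.3, -356.6, 153.6]
tcp_rot: [3.141, 0.001, 1.571]
contact_force: [-0.1, 0.2, -1.0]
grip_width: 21.1
```

Call:
{"fn": "arm_command", "kwargs": {"increments": [0.5, 0, 0, 0, 0, 0.5, 0, 0, 0, 0, 0.5, 0, 0, 0, 0, 0.5, 0, 0, 0, 0, 0.5, 0, 0, -40, 0, 0, 0, 0, -90, 0, 0, 20, 0, -115, 0, 0, 70, -6, -115, 0, 0, 120, -14, -115, 0, 0, 120, -14, -115, 0]}}

```text
time: 32.88
tool_pos: [471.6, -233.6, 268.7]
tcp_rot: [3.141, -0.0, 1.575]
contact_force: [-0.2, -0.7, 0.2]
grip_width: 89.9
```

Run:
```python
from h import *
o=st();a=shot('top','t10.png');b=shot('side','s10.png')
for c in HS: print(c,cup('top',a,c),cup('side',b,c))
C=cv2.resize(b[120:360,260:480],None,fx=2.5,fy=2.5,interpolation=2)
cv2.imwrite('pics/c10.png',C)
to(461.5,-146.3,160,90)
```

```text
{'time': np.float64(32.875), 'tool_pos': array([ 471.627, -233.581,  268.684]), 'tcp_rot': array([ 3.141, -0.   ,  1.575]), 'contact_force': array([-0.155, -0.723,  0.197]), 'grip_width': np.float64(89.931), 'joint_positions': array([-6.060e-01,  2.980e-01,  1.387e+00,  1.000e-03,  1.456e+00,
       -6.100e-01])}
yellow [(380, array([356. , 211.5]), array([ 461.4, -146.5,   45. ]))] [(980, array([324.5, 247.7]), array([ 460.7, -145.5,   45. ]))]
green [(382, array([251.3, 205.7]), array([472.5, 171.8,  45. ]))] []
red [(355, array([299.6, 213.5]), array([451.6,  24.7,  45. ]))] [(452, array([304.5, 204.9]), array([ 4.403e+02, -1.000e-01,  4.500e+01]))]
inc [ 90.2 -10.5 108.2] spin 0.1 rows>= 3.0
```

View pics/c10.png

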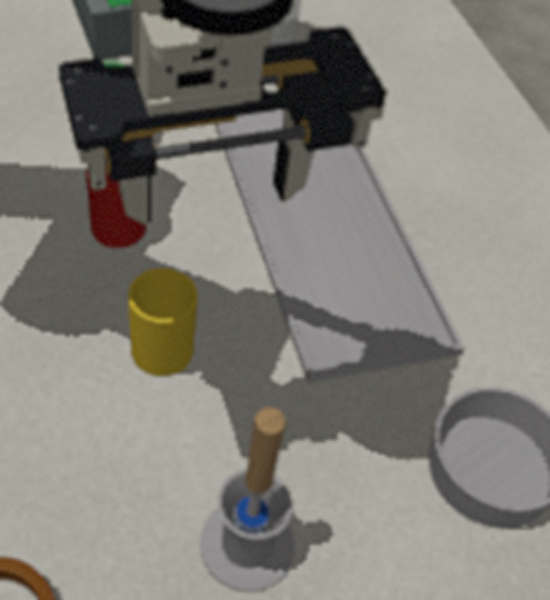

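Call:
{"fn": "arm_command", "kwargs": {"increments": [0, 50, -6, 40, 0, 0, 90, -10.5, 80, 0, 0, 90, -10.5, 120, 0, 0, 90, -10.5, 120, 0, 0, 90, -10.5, 120, 0]}}

```text
time: 33.6
tool_pos: [462.5, -147.9, 149.0]
tcp_rot: [3.14, 0.001, 1.57]
contact_force: [-0.3, 0.1, 0.4]
grip_width: 92.0
```

Run:
```python
from h import *
o=st();b=shot('side','s11.png')
for c in HS: print(c,cup('side',b,c))
to(461.2,-146.3,46,90)
```

```text
{'time': np.float64(33.6), 'tool_pos': array([ 462.472, -147.859,  148.985]), 'tcp_rot': array([3.14e+00, 1.00e-03, 1.57e+00]), 'contact_force': array([-0.319,  0.107,  0.385]), 'grip_width': np.float64(91.988), 'joint_positions': array([-0.467,  0.315,  1.704, -0.   ,  1.12 , -0.467])}
yellow [(984, array([324.6, 247.8]), array([ 460.8, -145.9,   45. ]))]
green []
red [(322, array([311.4, 203. ]), array([459.2,   2.8,  45. ]))]
inc [  1.6  -1.5 103.4] spin -0.0 rows>= 2.0
```

Call:
{"fn": "arm_command", "kwargs": {"increments": [0, 1.5, -1, 25, 0, 0, 1.5, -1, 50, 0, 0, 1.5, -1, 75, 0, 0, 1.5, -1, 95, 0, 0, 1.5, -1, 103, 0, 1, 1.5, -1, 103, 0, 1, 1.5, -1, 103, 0, 1, 1.5, -1, 103, 0, 1, 1.5, -1, 103, 0, 1, 1.5, -1, 103, 0, 1, 1.5, -1, 103, 0, 1, 1.5, -1, 103, 0]}}

```text
time: 35.15
tool_pos: [460.6, -145.1, 45.5]
tcp_rot: [3.141, 0.001, 1.572]
contact_force: [-2.0, -1.0, 6.4]
grip_width: 63.6
```

Call:
{"fn": "arm_command", "kwargs": {"increments": [1, 0, 0, -35, 0, 1, 0, 0, -70, 0, 1, 5, 45, -70, 0, 1, 10, 95, -70, 0, 1, 15, 145, -70, 0, 1, 19, 190, -70, 0, 1, 21, 207, -70, 0, 1, 21, 207, -70, 0, 1, 21, 207, -70, 0, 1, 21, 207, -45, 0, 1, 21, 207, -20, 0, 1, 21, 207, -8, 0, 1, 21, 207, -5, 0, 1, 21, 207, -5, 0]}}

```text
time: 36.9
tool_pos: [667.8, -124.0, 50.7]
tcp_rot: [3.14, 0.0, 1.571]
contact_force: [0.2, -0.5, -1.4]
grip_width: 63.6
```

Call:
{"fn": "arm_command", "kwargs": {"increments": [1, 0, 0, 1.2, 0, 1, 0, 0, 1.2, 0, 0, 0, 0, 1.2, 0, 0, 0, 0, 1.2, 0, 0, 0, 0, 1.2, 0, 0, 0, 0, 1.2, 0, 0, 0, 0, -30, 0, 0, 0, 0, -70, 0, 0, 0, 0, -105, 0, 0, 30, -45, -105, 0, 0, 65, -95, -105, 0, 0, 100, -145, -105, 0, 0, 135, -195, -105, 0, 0, 148.7, -216, -105, 0, 0, 148.7, -216, -105, 0, 0, 148.7, -216, -105, 0]}}

```text
time: 38.9
tool_pos: [452.4, 24.3, 155.2]
tcp_rot: [3.14, 0.0, 1.571]
contact_force: [0.6, 0.6, 0.4]
grip_width: 91.7
```

Run:
```python
from h import *
o=st();a=shot('top','t12.png');b=shot('side','s12.png')
for c in HS: print(c,cup('top',a,c),cup('side',b,c))
to(451,24.7,46,90)
```

```text
{'time': np.float64(38.9), 'tool_pos': array([452.429,  24.341, 155.171]), 'tcp_rot': array([3.14 , 0.   , 1.571]), 'contact_force': array([0.619, 0.632, 0.443]), 'grip_width': np.float64(91.742), 'joint_positions': array([-0.116,  0.251,  1.777, -0.   ,  1.112, -0.116])}
yellow [(433, array([349.5, 143.3]), array([ 672.1, -124.8,   45. ]))] [(912, array([404.8, 225.7]), array([ 671.5, -122.1,   45. ]))]
green [(319, array([249.6, 205.5]), array([473., 177.,  45.]))] [(596, array([304.4, 162.2]), array([471.4, 167.8,  45. ]))]
red [] [(760, array([306.3, 198.8]), array([448.9,  20.6,  45. ]))]
inc [  0.6  -1.3 108.8] spin -0.0 rows>= 2.0
```

Call:
{"fn": "arm_command", "kwargs": {"increments": [0, 0, -1, 25, 0, 0, 0, -1, 50, 0, 0, 0, -1, 75, 0, 0, 0, -1, 100, 0, 0, 0, -1, 109, 0, 1, 0, -1, 109, 0, 1, 0, -1, 109, 0, 1, 0, -1, 109, 0, 1, 0, -1, 109, 0, 1, 0, -1, 109, 0, 1, 0, -1, 109, 0, 1, 0, -1, 109, 0]}}

```text
time: 40.5
tool_pos: [450.5, 24.8, 46.4]
tcp_rot: [3.141, 0.0, 1.571]
contact_force: [-2.5, -0.0, 7.3]
grip_width: 62.5
```

Call:
{"fn": "arm_command", "kwargs": {"increments": [1, 0, 0, -35, 0, 1, 0, 0, -70, 0, 1, -8, 45, -70, 0, 1, -16, 100, -70, 0, 1, -24, 150, -70, 0, 1, -31, 198, -70, 0, 1, -33, 216, -70, 0, 1, -33, 216, -70, 0, 1, -33, 216, -70, 0, 1, -33, 216, -45, 0, 1, -33, 216, -20, 0, 1, -33, 216, -8, 0, 1, -33, 216, -5, 0, 1, -33, 216, -4, 0, 1, -33, 216, -3.8, 0]}}

```text
time: 42.38
tool_pos: [666.8, -8.1, 50.6]
tcp_rot: [3.14, 0.0, 1.571]
contact_force: [0.1, -0.8, -0.8]
grip_width: 62.3
```

Call:
{"fn": "arm_command", "kwargs": {"increments": [1, 0, 0, 0, 0, 0, 0, 0, 0, 0, 0, 0, 0, 0, 0, 0, 0, 0, 0, 0, 0, 0, 0, 0, 0, 0, 0, 0, -30, 0, 0, 0, 0, -70, 0, 0, 0, 0, -105, 0, 0, 40, -45, -105, 0, 0, 80, -90, -105, 0, 0, 120, -135, -105, 0, 0, 160, -178, -105, 0, 0, 178, -195, -105, 0, 0, 178, -195, -105, 0, 0, 178, -195, -105, 0]}}

```text
time: 44.25
tool_pos: [472.0, 169.4, 154.8]
tcp_rot: [3.141, 0.0, 1.571]
contact_force: [-0.7, 0.6, -0.1]
grip_width: 92.4
```

Run:
```python
from h import *
o=st();a=shot('top','t13.png');b=shot('side','s13.png')
for c in HS: print(c,cup('top',a,c),cup('side',b,c))
to(472,170,46,90)
```

```text
{'time': np.float64(44.25), 'tool_pos': array([472.009, 169.389, 154.821]), 'tcp_rot': array([3.141, 0.   , 1.571]), 'contact_force': array([-0.712,  0.594, -0.113]), 'grip_width': np.float64(92.387), 'joint_positions': array([ 0.192,  0.337,  1.653, -0.   ,  1.15 ,  0.191])}
yellow [(433, array([349.5, 143.3]), array([ 672.1, -124.8,   45. ]))] [(935, array([404.6, 225.3]), array([ 671.5, -120.8,   45. ]))]
green [] [(596, array([304.6, 162.8]), array([471.5, 165. ,  45. ]))]
red [(416, array([312.1, 143.1]), array([670.1,  -8.9,  45. ]))] [(770, array([388.5, 193.7]), array([668.9,  -6.9,  45. ]))]
inc [ 1.000e+00 -1.000e-01  1.085e+02] spin -0.0 rows>= 2.0
```

Call:
{"fn": "arm_command", "kwargs": {"increments": [0, 0, 0, 25, 0, 0, 0, 0, 50, 0, 0, 0, 0, 75, 0, 0, 0, 0, 100, 0, 0, 0, 0, 108, 0, 1, 0, 0, 108, 0, 1, 0, 0, 108, 0, 1, 0, 0, 108, 0, 1, 0, 0, 108, 0, 1, 0, 0, 108, 0, 1, 0, 0, 108, 0, 1, 0, 0, 108, 0]}}

```text
time: 45.85
tool_pos: [471.5, 170.0, 47.3]
tcp_rot: [3.141, -0.0, 1.572]
contact_force: [-1.5, 0.1, 6.6]
grip_width: 63.6
```

Call:
{"fn": "arm_command", "kwargs": {"increments": [1, 0, 0, -35, 0, 1, 0, 0, -70, 0, 1, -15, 45, -70, 0, 1, -30, 95, -70, 0, 1, -45, 145, -70, 0, 1, -58, 182, -70, 0, 1, -63, 196, -70, 0, 1, -63, 196, -70, 0, 1, -63, 196, -70, 0, 1, -63, 196, -45, 0, 1, -63, 196, -20, 0, 1, -63, 196, -8, 0, 1, -63, 196, -5, 0, 1, -63, 196, -4, 0, 1, -63, 196, -3.5, 0]}}

```text
time: 47.72
tool_pos: [667.9, 107.0, 51.4]
tcp_rot: [3.14, -0.0, 1.571]
contact_force: [-1.9, 0.8, 2.6]
grip_width: 63.2
```

Call:
{"fn": "arm_command", "kwargs": {"increments": [0, 0, 0, 0, 0, 0, 0, 0, 0, 0, 0, 0, 0, 0, 0, 0, 0, 0, 0, 0, 0, 0, 0, -35, 0, 0, 0, 0, -90, 0, 0, 0, 0, -145, 0, 0, 0, 0, -190, 0, 0, 50, -27, -190, -3.2, 0.5, 100, -55, -190, -3.2, 0.5, 150, -82, -190, -3.2, 0.5, 200, -109, -190, -3.2, 0.5, 240, -130, -190, -3.2, 0.5, 255.5, -138.5, -190, -3.2, 0.5, 255.5, -138.5, -190, -3.2, 0.5, 255.5, -138.5, -190, -3.2]}}

```text
time: 49.72
tool_pos: [529.5, 360.9, 240.1]
tcp_rot: [3.141, 0.001, 1.626]
contact_force: [0.1, -0.8, -0.3]
grip_width: 45.8
```

Run:
```python
from h import *
o=st();a=shot('top','t14.png');b=shot('side','s14.png')
for c in HS: print(c,cup('top',a,c),cup('side',b,c))
to(529.6,362.5,135.6,93.2)
```

```text
{'time': np.float64(49.725), 'tool_pos': array([529.522, 360.939, 240.073]), 'tcp_rot': array([3.141e+00, 1.000e-03, 1.626e+00]), 'contact_force': array([ 0.093, -0.816, -0.284]), 'grip_width': np.float64(45.798), 'joint_positions': array([ 4.790e-01,  5.390e-01,  1.089e+00, -1.000e-03,  1.513e+00,
        4.240e-01])}
yellow [(434, array([349.5, 143.3]), array([ 672.1, -124.8,   45. ]))] [(934, array([404.7, 225.3]), array([ 671.5, -121. ,   45. ]))]
green [(412, array([274.1, 141.7]), array([672. , 108.4,  45. ]))] [(618, array([375.4, 165.5]), array([670.5, 110.6,  45. ]))]
red [(415, array([312. , 143.1]), array([670.1,  -8.8,  45. ]))] [(780, array([388.4, 193.5]), array([669.,  -6.,  45.]))]
inc [1.700e+00 1.000e-01 1.045e+02] spin -0.1 rows>= 2.0
```

Call:
{"fn": "arm_command", "kwargs": {"increments": [0.5, 1, 0, 25, 0, 0.5, 1, 0, 50, 0, 0.5, 1, 0, 75, 0, 0.5, 1, 0, 95, 0, 0.5, 1, 0, 104, 0, 1, 1, 0, 104, 0, 1, 1, 0, 104, 0, 1, 1, 0, 104, 0, 1, 1, 0, 104, 0, 1, 1, 0, 104, 0, 1, 1, 0, 104, 0, 1, 1, 0, 104, 0, 1, 1, 0, 104, 0]}}

```text
time: 51.45
tool_pos: [529.2, 363.3, 136.9]
tcp_rot: [3.14, -0.0, 1.627]
contact_force: [1.9, -1.5, 5.9]
grip_width: 16.3
```

Call:
{"fn": "arm_command", "kwargs": {"increments": [1, -1.8, 0, -4.7, 0, 1, -3.6, 0, -9.3, 0, 1, -5.4, 0, -14, 0, 1, -5.4, 0, -14, 0]}}

```text
time: 51.95
tool_pos: [528.7, 357.9, 149.9]
tcp_rot: [-3.141, -0.0, 1.627]
contact_force: [3.5, 3.1, -6.9]
grip_width: 16.1
```

Call:
{"fn": "arm_command", "kwargs": {"increments": [1, 5.4, 0, -2.3, 0, 1, 9.9, 0, -4.1, 0, 1, 16.3, 0, -6, 0, 1, 22, 0, -7.4, 0, 1, 22, 0, -7.4, 0]}}

```text
time: 52.58
tool_pos: [527.3, 380.4, 157.4]
tcp_rot: [-3.141, 0.0, 1.628]
contact_force: [3.6, 0.6, -6.6]
grip_width: 16.3
```

Call:
{"fn": "arm_command", "kwargs": {"increments": [1, 5.5, 0, -1.3, 0, 1, 11.1, 0, -1.9, 0, 1, 17, 0, -2.4, 0, 1, 23, 0, -2.4, 0, 1, 23, 0, -2.4, 0]}}

```text
time: 53.2
tool_pos: [526.1, 403.2, 159.5]
tcp_rot: [-3.141, 0.0, 1.628]
contact_force: [2.9, -0.7, -10.9]
grip_width: 16.3
```

Call:
{"fn": "arm_command", "kwargs": {"increments": [1, 6.5, 0, 0.8, 0, 1, 12.9, 0, 2.1, 0, 1, 19, 0, 3.8, 0, 1, 25.4, 0, 5.8, 0, 1, 28, 0, 6.8, 0, 1, 28, 0, 6.8, 0]}}

```text
time: 53.95
tool_pos: [524.7, 431.1, 153.1]
tcp_rot: [3.141, -0.0, 1.627]
contact_force: [3.3, -2.7, -6.6]
grip_width: 15.7
```

Call:
{"fn": "arm_command", "kwargs": {"increments": [1, -2, 0, 4.5, 0, 1, -4, 0, 9, 0, 1, -5.4, 0, 13, 0, 1, -5.4, 0, 13, 0, 0.5, -5.4, 0, 13, 0, 0.5, -5.4, 0, 13, 0, 0.5, -5.4, 0, 13, 0, 0.5, -5.4, 0, 13, 0, 0.5, -5.4, 0, 13, 0, 0.5, -5.4, 0, -20, 0, 0.5, -5.4, 0, -70, 0, 0.5, 5, 0, -90, 0, 0.5, 20, -60, -90, 0, 0.5, 20, -120, -90, 0, 0.5, 20, -180, -90, 0, 0.5, 20, -220, -90, 0, 0.5, 20, -220, -90, 0, 0.5, 20, -220, -90, 0]}}

```text
time: 56.2
tool_pos: [304.7, 438.6, 243.5]
tcp_rot: [3.14, -0.001, 1.627]
contact_force: [-0.2, 0.6, -0.5]
grip_width: 45.9
```

Run:
```python
from h import *
o=st();a=shot('top','t15.png');b=shot('side','s15.png')
A=cv2.resize(a[165:205,140:200],(390,260),interpolation=2)
C=cv2.resize(b[60:130,280:340],(390,455),interpolation=2)
cv2.imwrite('pics/c15.png',np.hstack([cv2.copyMakeBorder(A,0,195,0,0,0),C]))
cv2.imwrite('pics/f15.png',np.vstack([cv2.resize(b[60:330,260:520],(520,540))]))
y=np.radians(3.2);ey=np.array([-np.sin(y),np.cos(y),0])
for g in(.2,.3,.4):
  for e in(0,12):
    u=np.sin(g)*ey+[0,0,np.cos(g)]
    P=[np.array([528,391.5,80])+u*(100+e),np.array([528,391.5,80])+u*(55+e)]
    print(g,e,((proj('top',P)-[140,165])*6.5).round().tolist(),((proj('side',P)-[280,60])*6.5+[390,0]).round().tolist())
for c in HS: print(c,cup('top',a,c),cup('side',b,c))
```

```text
{'time': np.float64(56.2), 'tool_pos': array([304.65 , 438.644, 243.451]), 'tcp_rot': array([ 3.140e+00, -1.000e-03,  1.627e+00]), 'contact_force': array([-0.209,  0.634, -0.534]), 'grip_width': np.float64(45.901), 'joint_positions': array([ 0.82 ,  0.326,  1.416, -0.   ,  1.399,  0.764])}
0.2 0 [[116.0, 99.0], [173.0, 112.0]] [[562.0, 120.0], [568.0, 210.0]]
0.2 12 [[100.0, 95.0], [158.0, 108.0]] [[560.0, 96.0], [566.0, 186.0]]
0.3 0 [[95.0, 100.0], [162.0, 113.0]] [[557.0, 116.0], [566.0, 207.0]]
0.3 12 [[76.0, 97.0], [144.0, 110.0]] [[555.0, 91.0], [563.0, 183.0]]
0.4 0 [[76.0, 102.0], [151.0, 114.0]] [[553.0, 113.0], [563.0, 205.0]]
0.4 12 [[55.0, 99.0], [132.0, 111.0]] [[550.0, 88.0], [560.0, 181.0]]
yellow [(434, array([349.5, 143.3]), array([ 672.1, -124.8,   45. ]))] [(938, array([404.6, 225.3]), array([ 671.5, -120.9,   45. ]))]
green [(412, array([274.1, 141.7]), array([672. , 108.4,  45. ]))] [(620, array([375.4, 165.5]), array([670.4, 110.6,  45. ]))]
red [(416, array([312.1, 143.1]), array([670.1,  -8.9,  45. ]))] [(776, array([388.4, 193.5]), array([668.8,  -6.2,  45. ]))]
```

View pics/c15.png

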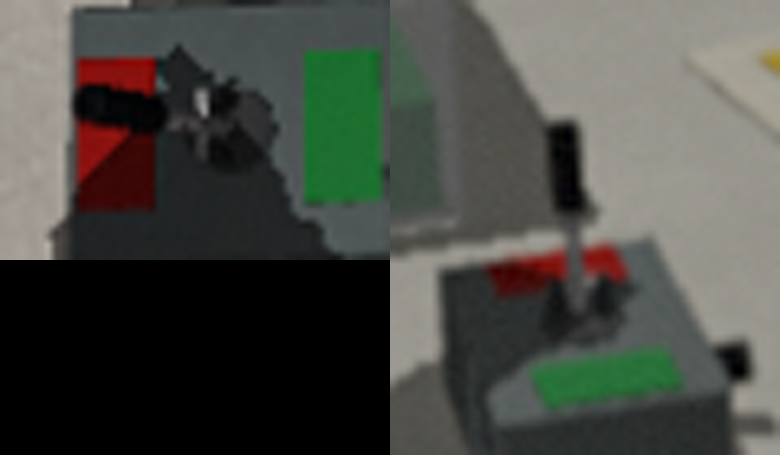

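View pics/f15.png

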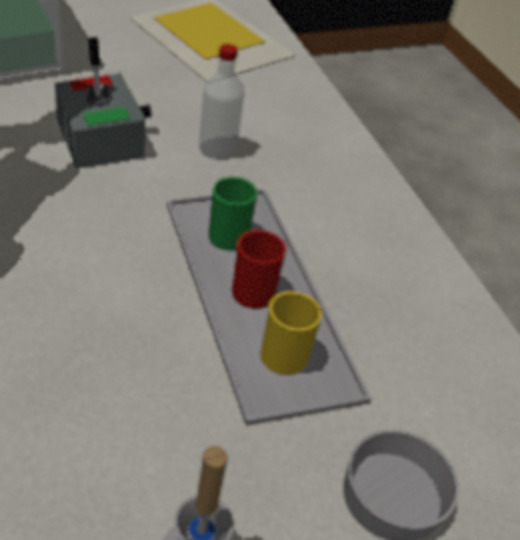

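```bash
python3 -c "
from plant import ticket
print(ticket.close_job())"
```

```text
the job is handed in; nothing more can be done
None
```

The whole job is done and handed in at about 56 s of the 210 s allowed. The hand-in reports no verdict, so what follows rests on my own checks.

- **Toggle:** it went to green first. My first flip slipped and left the bat near vertical on its lock, so I gripped it again, pulled it to its end stop and finished the swing. My readings of the green position disagreed slightly: about 0.68–0.77 rad, above the 0.6 rad needed. At the end it went back to red in one go. The last pictures show it at about 0–0.1 rad and snapped in, level with how it stood at the start.
- **Brushing:** all three cups were there. I brushed yellow, green and red in that order, each down, up to the rim and down again. I felt the floor only in the yellow cup. In green and red the end stopped about 6 mm above the cup's underside by the arm's height reading, within the 13 mm allowed.
- **Brush and cups at the end:** the brush stands in its holder. I judged that by eye, not by measuring. Measured in both cameras, the cups stand upright about 3 mm off the tray's middle line, at y of about −123, −8 and 109 mm. The cameras differ by up to 4 mm.
- **Other things:** the bottle and sieve look untouched in the last picture. The tape was out of that view, but the arm never went near it. I saw no cup get knocked aside. The gripper was clear of everything when I handed in.

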